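# Fetch the tall tin from under the sliding lid

## Robot

A 6-joint arm with a two-finger parallel gripper is mounted at the origin on the work surface. World frame = base frame: x ahead of the robot, y to its left, z up, the work surface at z = 0. Lengths are in m, angles in degrees, forces in N, time in s.
With the tool pointing down it reaches from about 0.35 to 0.875 m from the base axis. Payload 4.2 kg.
Tool frame: the origin (TCP) lies between the finger pads; the fingertips stand 8 mm ahead of it and the grasp point (between the pads) lies 11 mm behind it; x points along the fingers, y is the direction in which the jaws open and shut, and the axes are right-handed (so a half turn about x gives the same grasp; the last joint's range is limited). The gripper opens to 87 mm and grips with 3 to 60 N. Pads are 19 mm wide; open, the fingers measure 117 mm over their backs; the gripper's body (75 mm by 190 mm) begins 51 mm behind the grasp point.
Start: joints at [-55.485, 22.042, 0.453, 0, -68.411, -14.817], TCP at [0.211, -0.588, 0.231] pointing down, gripper open.
Joint ranges: [-179.83, 179.83], [-69.29, 118.12], [-61.27, 80.66], [-181.25, 117.63], [-171.15, -9.14], [-177.46, 177.46]. Speed limits (degrees/s): [159.86, 159.86, 180, 180, 180, 180].

## Interface

Orientations are given as a 3x3 rotation matrix whose columns are the frame's x, y, z axes.
In Python, from station import r gives the robot as it stands. The module is installed in compiled form; this text tells all that it offers.
- The arm moves only by the tool move_arm, never from a script. Its argument "increments" is one flat list of numbers, 7 for each row, row after row: the turn, a rotation vector about the tool's x, y, z in degrees, then the shift along the tool's x, y, z in m, then the finger opening in m, from 0 to 0.087. A call has 1 to 12 rows; each row is the pose to reach, as a shift and turn from the pose commanded when the call began, along the tool's axes at that moment; what a row does not reach only later rows make up. A row lasts 1/12 s, in which the tool goes at most 41.7 mm and 7.16 degrees, less where a joint would pass 70% of its speed; a pose out of reach is approached as far as the arm can. A call with a gripper value outside its range is refused whole. The fingers move at their own pace and stop on an object; the grip force is fixed at half the most. Time passes only in rows, so rows that repeat a pose let the fingers close. It gives the time, the measured TCP pose, the force and the opening at its end, in the units of the state.
- r.sense(): the state, without advancing time (a new reading comes with each control period).
- r.capture(name): name is "side" or "top"; returns the picture (420x560x3 uint8, red, green, blue); there is no depth.
- r.calibration(name): a dict with "fx", "fy", "cx", "cy" (pixels), "rvec" (rotation vector, rad) and "tvec" (3), from world to camera coordinates, as OpenCV has them. Camera axes: x right, y down, z forward; pixel columns grow to the right and rows downward; lengths in m; the calibration is good to about 2 mm. A picture is of the moment at which its call begins. calibration takes no time and is no camera call.
- r.finish_job(): hands the job in, once; it reports no verdict.
The state is a dict: "time_s": time; "joints": joint angles; "joint_velocities": joint speeds; "effort": joint torques, N m; "tcp_pos": TCP position; "ee_rot": TCP orientation; "wrist_force": force on the tool from outside, world axes, zero at the start; "moment": the same for the moment, N m; "gripper_width": opening from 0.0 (shut) to 1.0 (fully open).
Only numpy, scipy, OpenCV 4.12 (cv2) and the standard library are available. Lean on these libraries where they do the work, as an engineer would, in place of code of your own. Each camera call takes 0.05 s, during which the arm holds its last target.

## Task

The tall tin is wanted from the stock case, under its right-hand lid. Twist the sprung latch knob clockwise to its stop and let go so that it springs back and the lid is kicked ajar, then gently push the right lid underneath the left one until it comes up firmly against its buffer, leaving the left lid closed. Lift out the tall tin and set it down gently, upright and free-standing inside the cardboard packing tray, without shifting the flat tins standing about.

Things in the scene. Friction and masses are not known exactly. Their poses are not given: they have to be found in the camera images.
- case: White case fixed to the table, 305 x 500 mm, origin under its middle, x axis away from the robot, y to the left. Front deck x -165 to -78 mm, top 148 mm up; opening behind it, x -76 to 126, y +-228, divided at y 10, floor 8 mm up. Side walls 172 mm high, back wall and front rail 162. Once unlatched, a kicker rod 8 mm thick sticks 50 mm out of the right wall at x 105, 142 mm up.
- latch_knob (a joint): Knob angle, rad: 0 at rest, growing clockwise seen from above to a hard stop at 1.2. A spring (0.05 N m at rest, 0.17 at the stop) returns it to 0 when let go. It draws back the bolt that holds the right lid, which comes free at about 0.8.
- knob_grip (a point): Point on the black latch knob's vertical axis, on the front deck, 15 mm below the top of its finger bar. The bar is 50 mm long (this frame's x, parallel to the case's x at rest), 12 mm thick, 36 mm tall; 21 mm below the point it ends on a 40 mm disc 6 mm high over a 48 mm plinth 10 mm high. The frame turns with the knob.
- right_lid (a joint): How far the right lid has slid to the left (case +y), m: 0 closed and latched. Fully home it squeezes the rubber buffer under the left lid and stops hard; the buffer is adjustable, so this is somewhere from 0.180 to 0.210, to be found by feel. A kicker throws the unlatched lid open some 0.05 to 0.06; it then stays where left and takes 2 N to slide, plus 15 N per m/s.
- lid_edge (a point): Middle of the right lid's outer (case -y) edge face. The lid is a flat wooden plate 12 mm thick, 202 mm in case x, 232 mm in y, no handle, sliding along case y. The edge is at case x 25 mm, y -228 closed, -48 to -18 home, 142 mm above the table. When ajar, a gap of about 50 mm to the right wall lets closed fingers in to push this edge to the left.
- left_lid (a joint): How far the left lid has slid to the right, m: 0 is closed, as it starts and must stay. It is a like wooden plate on the upper track, 10 mm thick, its top 172 mm above the table, covering case y -4 to 228 mm.
- tall_tin: The tall tin, a cylinder of 58 mm diameter and 116 mm height, about 0.4 kg, origin at the centre of its underside, z axis up. It stands in the right compartment under the right lid; its top is 124 mm above the table, 12 mm below the lid.
- store_tin: Flat tin, 56 mm diameter, 35 mm tall, standing in the near right corner of the same compartment; origin under its centre. To be left alone.
- deck_tin: Flat tin, 60 mm diameter, 45 mm tall, standing on the left part of the case's front deck; origin under its centre. To be left alone.
- tray: Shallow open cardboard packing tray fixed on the table to the right of the case, 170 mm (x) by 150 mm (y), walls 4 mm thick and 35 mm high, floor 4 mm thick; origin under its centre, its x axis points away from the robot at yaw 0.
- tray_tin: Flat tin, 52 mm diameter, 35 mm tall, standing in the tray's near right corner; origin under its centre. To be left alone.
- buffer (a joint): Squeeze of the rubber buffer that stops the right lid, m: 0 until the lid's leading edge meets it, 0.005 when squeezed fully and solid. It pushes back with only 1 N, so the lid stays. Hidden under the left lid; where it is set is not told.
There are look-alikes about, which are no part of the job. Leave any purple look-alike of the tray alone.

How it is judged:
By the outcome, as a careful person would: the job done as asked, in the order asked, and still so for the second after the job is handed in, with the robot touching nothing.
It also fails if it takes over 67 s, if anything falls off the work surface, if the arm or the gripper's body presses on something with over 40 N, if the wrist force passes 120 N, or if a joint passes its speed limit or range.

## Working session

There is one attempt and no reset: what is moved stays moved. The work goes in short steps, Python scripts to look and compute and a tool call to move; the robot and the scene stay as the last step left them, time stands still between calls to the robot, and variables do not carry over. Pictures are saved under pics/ and viewed, and the job is handed in when it is done.

Besides the shell and the picture viewer there is one more tool, called after ">>>" as name(argument=value, ...) on one line, values as JSON. move_arm: Moves the arm, as the interface text tells. Its arguments: {"type":"object","properties":{"increments":{"type":"array","items":{"type":"number"}}},"required":["increments"]}

```bash
mkdir -p pics; cat > h.py <<'E'
import numpy as np, cv2
from station import r
def cal(n):
    c=r.calibration(n);K=np.array([[c['fx'],0,c['cx']],[0,c['fy'],c['cy']],[0,0,1.]])
    R=cv2.Rodrigues(np.array(c['rvec'],float))[0];t=np.array(c['tvec'],float).ravel()
    return K,R,t
def ray(n,u,v):
    K,R,t=cal(n);d=R.T@np.linalg.solve(K,[u,v,1.]);return -R.T@t,d
def plane(n,u,v,z):
    o,d=ray(n,u,v);return o+d*(z-o[2])/d[2]
def proj(n,p):
    K,R,t=cal(n);q=K@(R@np.array(p,float)+t);return q[:2]/q[2]
def tri(a,b):
    o1,d1=ray('top',*a);o2,d2=ray('side',*b);d1/=np.linalg.norm(d1);d2/=np.linalg.norm(d2)
    s=np.linalg.lstsq(np.c_[d1,-d2],o2-o1,rcond=None)[0];p,q=o1+s[0]*d1,o2+s[1]*d2
    return (p+q)/2,np.linalg.norm(p-q)
def snap(name,f):
    im=r.capture(name);cv2.imwrite('pics/'+f,im[:,:,::-1]);return im
E
python3 - <<'E'
from h import *
snap('top','t0.png');snap('side','s0.png')
s=r.sense()
for k,v in s.items(): print(k,np.round(v,4).tolist())
for n in('top','side'):
    K,R,t=cal(n);print(n,K[0,0],-R.T@t,R[2])
E
```

```text
time_s 0.1
joints [-55.4851, 22.0849, 0.3873, -0.0248, -68.4101, -14.8169]
joint_velocities [0.0206, -0.0847, 0.0909, 0.0079, -0.0029, -0.0296]
effort [-0.0004, -39.1692, 18.7935, 4.2319, 0.0135, -0.0001]
tcp_pos [0.2105, -0.5879, 0.2296]
ee_rot [[-0.0007, -0.3369, 0.9415], [0.0018, 0.9415, 0.3369], [-1.0, 0.0019, -0.0001]]
wrist_force [-0.5765, -0.1355, 0.1]
moment [0.0656, 0.0485, -0.0143]
gripper_width 0.9982
top 380.1094081075521 [ 0.28233399 -0.0186744   1.2543536 ] [ 0.1351518   0.00518467 -0.99081134]
side 409.7444213329184 [0.31042738 0.29791194 1.15867048] [ 0.11861027 -0.30571792 -0.94470533]
```

View pics/t0.png

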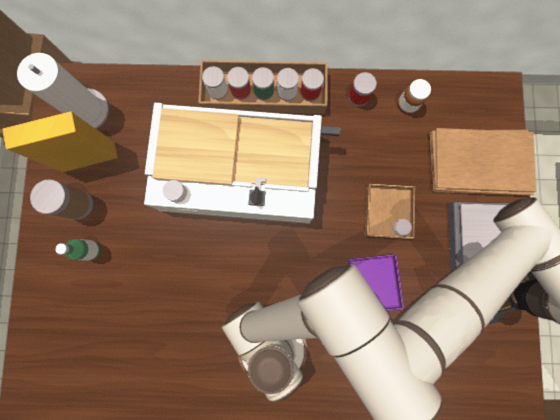

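View pics/s0.png

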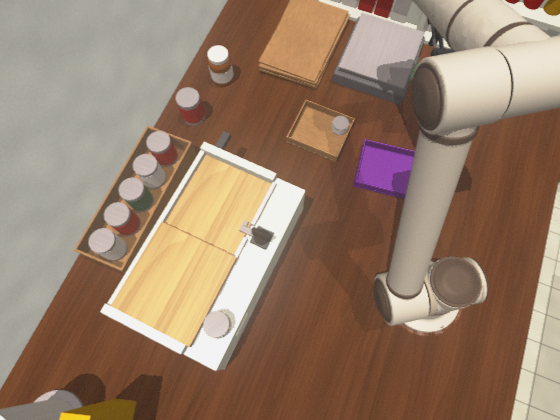

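Top view: the case is at about (235,160), knob (258,195), deck tin (174,190) and brown cardboard tray (390,211) with its tin at (403,227).
Things that could be mistaken:
- **Tray:** brown (390,211), the right choice; purple tray (378,282), flat box (483,160) and jar rack (263,84) are not.
- **Knob:** black bar (258,195), the right choice; the black rod on the right wall (330,131) is not.

I'll check these in close crops.

```bash
python3 - <<'E'
import cv2,numpy as np
a=cv2.imread('pics/t0.png');b=cv2.imread('pics/s0.png')
A=cv2.resize(a[95:235,140:340],None,fx=4,fy=4,interpolation=cv2.INTER_CUBIC)
B=cv2.resize(b[130:370,95:315],None,fx=2.5,fy=2.5,interpolation=cv2.INTER_CUBIC)
cv2.imwrite('pics/t0a.png',A);cv2.imwrite('pics/s0a.png',B)
C=np.hstack([cv2.resize(a[175:250,355:430],(400,400),interpolation=cv2.INTER_CUBIC),cv2.resize(b[95:165,280:360],(400,400),interpolation=cv2.INTER_CUBIC)])
cv2.imwrite('pics/tr0.png',C)
C=np.hstack([cv2.resize(a[170:220,233:283],(400,400),interpolation=cv2.INTER_CUBIC),cv2.resize(b[210:260,230:280],(400,400),interpolation=cv2.INTER_CUBIC)])
cv2.imwrite('pics/kn0.png',C)
E
```

```text
(no output)
```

View pics/t0a.png

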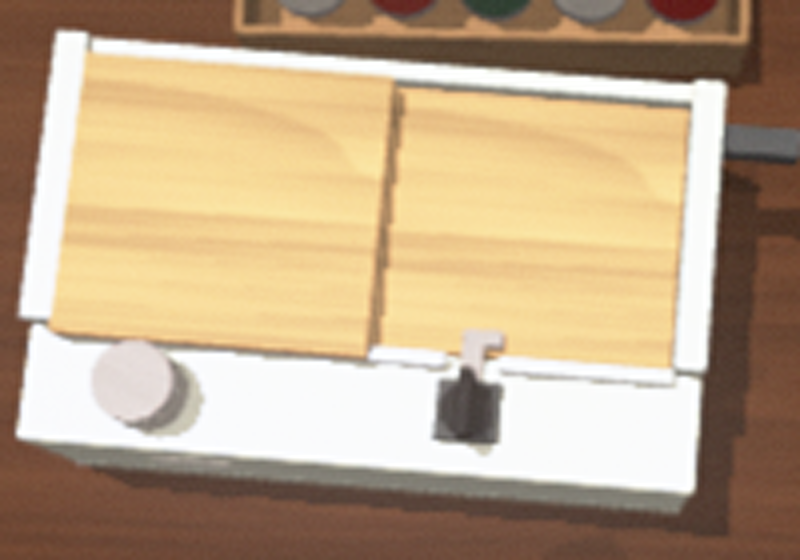

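View pics/s0a.png

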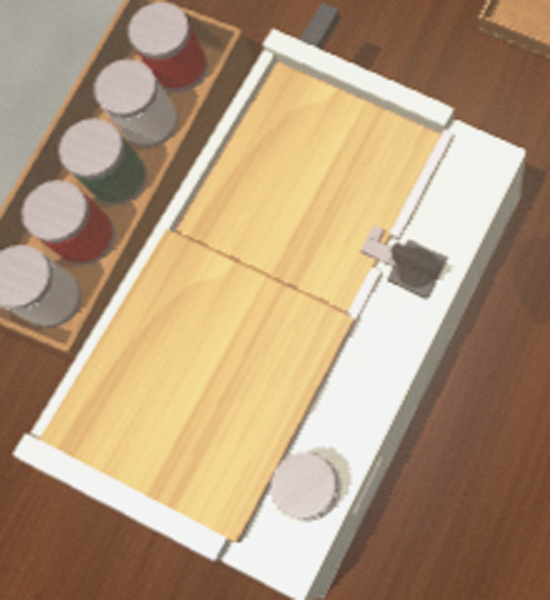

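View pics/tr0.png

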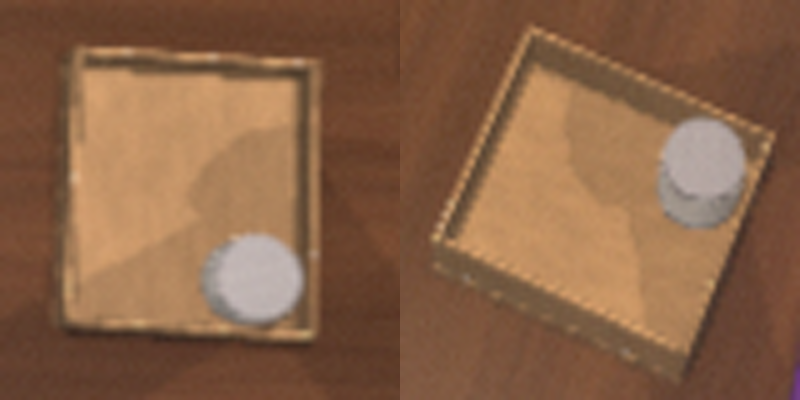

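View pics/kn0.png

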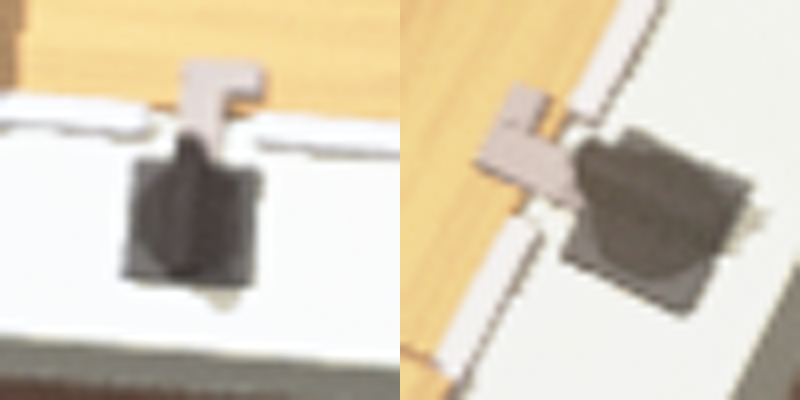

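```bash
python3 - <<'E'
from h import *
T=lambda u,v:(140+u/4-.375,95+v/4-.375); S=lambda u,v:(95+u/2.5-.3,130+v/2.5-.3)
P={'BR':((726,84),(272,30)),'FR':((703,372),(453,112)),'BL':((55,32),(15,452)),'FL':((20,318),(218,558)),'DR':((692,492),(524,152))}
Q={}
for k,(a,b) in P.items():
    z=.148 if k=='DR' else .172
    p,e=tri(T(*a),S(*b));Q[k]=p;print(k,p.round(4),round(e,4),plane('top',*T(*a),z).round(4)[:2],plane('side',*S(*b),z).round(4)[:2])
for a,b,n in(('BL','BR','len'),('FL','FR','len')):
    for src in (0,1):
        f=(lambda k:plane('top',*T(*P[k][0]),.172)) if src==0 else (lambda k:plane('side',*S(*P[k][1]),.172))
        d=(f(a)-f(b))[:2];print(a,b,src,np.linalg.norm(d).round(4),'yaw',np.degrees(np.arctan2(-d[0],d[1])).round(2))
print('tray')
A=lambda u,v:(355+(u+.5)/5.333-.5,175+(v+.5)/5.333-.5);B=lambda u,v:(280+(u+.5)/5-.5,95+(v+.5)/5.714-.5)
C={'FarL':((75,50),(437,240)),'FarR':((318,62),(530,28)),'NearR':((315,338),(773,133)),'NearL':((62,330),(690,350))}
X=[]
for k,(a,b) in C.items():
    p,e=tri(A(*a),B(*b));pt=plane('top',*A(*a),.035)[:2];ps=plane('side',*B(*b),.035)[:2];X.append((pt,ps));print(k,p.round(4),round(e,4),pt.round(4),ps.round(4))
X=np.array(X);print('centre',X.mean(0).round(4),X.mean((0,1)).round(4))
for i in(0,1):
    c=X[:,i];d=(c[0]+c[3]-c[1]-c[2]);d2=c[0]+c[1]-c[2]-c[3];print('yaw',np.degrees(np.arctan2(-d[0],d[1])),np.degrees(np.arctan2(d2[1],d2[0])),np.linalg.norm(d)/2,np.linalg.norm(d2)/2)
p,e=tri(A(260,279),B(705,158));print('traytin',p.round(4),e)
print('deck tin',tri(T(133,382),S(305,485)))
# knob
k=lambda u,v:(233+(u+.5)/8-.5,170+(v+.5)/8-.5); k2=lambda u,v:(230+(u+.5)/8-.5,210+(v+.5)/8-.5)
print('plinth top158?',plane('top',*k(192,220),.158))
E
```

```text
BR [ 0.7171 -0.1343  0.1521] 0.0005 [ 0.709  -0.1322] [ 0.7094 -0.1258]
FR [ 0.495  -0.119   0.1509] 0.0004 [ 0.4911 -0.1171] [ 0.491  -0.1102]
BL [0.7368 0.3674 0.1769] 0.0006 [0.7392 0.3692] [0.7385 0.3677]
FL [0.5204 0.3805 0.171 ] 0.0008 [0.5206 0.3802] [0.5198 0.3805]
DR [ 0.4091 -0.1137  0.1279] 0.0011 [ 0.4063 -0.112 ] [ 0.4077 -0.1057]
BL BR 0 0.5023 yaw -3.44
BL BR 1 0.4944 yaw -3.38
FL FR 0 0.4981 yaw -3.39
FL FR 1 0.4915 yaw -3.36
tray
FarL [ 0.3695 -0.154   0.502 ] 0.1511 [ 0.5334 -0.3032] [ 0.3034 -0.3927]
FarR [ 0.3621 -0.2346  0.5206] 0.1543 [ 0.5291 -0.4516] [ 0.2903 -0.5437]
NearR [ 0.2652 -0.2383  0.5038] 0.152 [ 0.3604 -0.4453] [ 0.1275 -0.537 ]
NearL [ 0.2691 -0.1532  0.4895] 0.1453 [ 0.362  -0.2937] [ 0.1393 -0.3881]
centre [[ 0.4462 -0.3735]
 [ 0.2151 -0.4654]] [ 0.3307 -0.4194]
yaw -1.1185341203525725 -2.660399228703772 0.15004446702913612 0.170219895071781
yaw -4.7503241272828935 -1.9954624234874219 0.150455598922954 0.1634670304283019
traytin [ 0.2862 -0.219   0.5044] 0.1514838476466469
deck tin (array([0.47289963, 0.29253907, 0.18083765]), np.float64(0.0011009511161775745))
plinth top158? [0.46214695 0.05324041 0.158     ]
```

```bash
python3 - <<'E'
from h import *
A=lambda u,v:(355+(u+.5)/5.333-.5,175+(v+.5)/5.333-.5);B=lambda u,v:(280+(u-400+.5)/5-.5,95+(v+.5)/5.714-.5)
C={'FarL':((75,50),(437,240)),'FarR':((318,62),(530,28)),'NearR':((315,338),(773,133)),'NearL':((62,330),(690,350))}
X=[]
for k,(a,b) in C.items():
    p,e=tri(A(*a),B(*b));pt=plane('top',*A(*a),.035)[:2];ps=plane('side',*B(*b),.035)[:2];X.append((pt,ps));print(k,p.round(4),round(e,4),pt.round(4),ps.round(4))
X=np.array(X);print('centre',X.mean(0).round(4),X.mean((0,1)).round(4))
for i in(0,1):
    c=X[:,i];d=(c[0]+c[3]-c[1]-c[2]);d2=c[0]+c[1]-c[2]-c[3];print('yaw',np.degrees(np.arctan2(-d[0],d[1])),np.degrees(np.arctan2(d2[1],d2[0])),np.linalg.norm(d)/2,np.linalg.norm(d2)/2)
p,e=tri(A(260,279),B(705,158));print('traytin',p.round(4),e)
k=lambda u,v:(233+(u+.5)/8-.5,170+(v+.5)/8-.5); k2=lambda u,v:(230+(u-400+.5)/8-.5,210+(v+.5)/8-.5)
# plinth corners: top NL? order far-left,far-right,near-right,near-left
c=[((140,160),(565,260)),((262,168),(625,128)),((250,285),(752,185)),((122,277),(688,315))]
pp=[]
for a,b in c:
    print(tri(k(*a),k2(*b)),plane('top',*k(*a),.158)[:2],plane('side',*k2(*b),.158)[:2]);pp.append((plane('top',*k(*a),.158)[:2],plane('side',*k2(*b),.158)[:2]))
print(np.mean(pp,0),np.mean(pp,(0,1)))
# bar top far end
print('bar far',tri(k(188,135),k2(585,145)))
# case pose estimate from average of corners (top view at .172 and tri)
import math
yaw=math.radians(-3.4);R=np.array([[math.cos(yaw),-math.sin(yaw)],[math.sin(yaw),math.cos(yaw)]])
print('FR,FL mid'); 
Tt={'BR':[.709,-.1322],'FR':[.4911,-.1171],'BL':[.7392,.3692],'FL':[.5206,.3802]}
for n in Tt: print(n, R.T@(np.array(Tt[n])))
E
```

```text
FarL [ 0.5364 -0.3068  0.0198] 0.0003 [ 0.5334 -0.3032] [ 0.5332 -0.2987]
FarR [ 0.532  -0.4577  0.0177] 0.001 [ 0.5291 -0.4516] [ 0.5282 -0.4462]
NearR [ 0.3619 -0.4504  0.0206] 0.0011 [ 0.3604 -0.4453] [ 0.3618 -0.441 ]
NearL [ 0.3635 -0.2926  0.0402] 0.0037 [ 0.362  -0.2937] [ 0.3656 -0.2955]
centre [[ 0.4462 -0.3735]
 [ 0.4472 -0.3703]] [ 0.4467 -0.3719]
yaw -1.1185341203525725 -2.660399228703772 0.15004446702913612 0.170219895071781
yaw -1.7339867271330247 -1.4147103055683532 0.14654857558318837 0.16703854837992024
traytin [ 0.3967 -0.4169  0.0237] 0.0008463456139664049
(array([0.48766757, 0.0750269 , 0.13337493]), np.float64(0.0017029189877864853)) [0.48400299 0.07294844] [0.48256815 0.0804445 ]
(array([0.48509242, 0.02890035, 0.14115488]), np.float64(9.490548677648026e-05)) [0.48197677 0.02818164] [0.48224814 0.03335013]
(array([0.43980183, 0.03203396, 0.1448762 ]), np.float64(0.00136076240885051)) [0.43861745 0.03140468] [0.437451   0.03553391]
(array([0.4419937 , 0.07931405, 0.14472716]), np.float64(0.0009686245471598649)) [0.44056681 0.07812436] [0.43979011 0.08221325]
[[0.461291   0.05266478]
 [0.46051435 0.05788545]] [0.46090268 0.05527511]
bar far (array([0.48558026, 0.05306067, 0.19632775]), np.float64(0.0014112328262593135))
FR,FL mid
BR [ 0.71559234 -0.08991909]
FR [ 0.49718036 -0.08776852]
BL [0.71600297 0.41238942]
FL [0.49713537 0.41040568]
```

```bash
cat >> h.py <<'E'
from scipy.spatial.transform import Rotation as Ro
YAW=np.radians(-3.4);RC=np.array([[np.cos(YAW),-np.sin(YAW)],[np.sin(YAW),np.cos(YAW)]]);C0=RC@np.array([0.576,0.1625])
def case(x,y): return C0+RC@np.array([x,y])
def tocase(p): return RC.T@(np.array(p)[:2]-C0)
def down(a):  # tool down, tool y at world angle a deg
    a=np.radians(a);y=np.array([np.cos(a),np.sin(a),0]);x=np.array([0,0,-1.]);return np.c_[x,y,np.cross(x,y)]
def inc(p,a=None):
    s=r.sense();R0=np.array(s['ee_rot']);d=R0.T@(np.array(p)-s['tcp_pos'])
    rv=[0,0,0] if a is None else np.degrees(Ro.from_matrix(R0.T@down(a)).as_rotvec())
    print('turn',np.round(rv,2),'shift',np.round(d,4));return rv,d
def st():
    s=r.sense();print(round(s['time_s'],2),np.round(s['tcp_pos'],4),'j',np.round(s['joints'],1),'F',np.round(s['wrist_force'],2),'M',np.round(s['moment'],2),'g',round(s['gripper_width'],3));return s
E
python3 -c "
from h import *
print(C0,case(-.12,-.08),case(-.117,-.08)); inc([.461,.0553,.26],86.6)"
```

```text
[0.58462343 0.1280535 ] [0.46009014 0.05531108] [0.46308486 0.05513316]
turn [23.09 -0.03 -0.11] shift [-0.0295  0.5213  0.4526]
```

>>> move_arm(increments=[23.1,0,0,-0.03,0.521,0.453,0.087,23.1,0,0,-0.03,0.521,0.453,0.087,23.1,0,0,-0.03,0.521,0.453,0.087,23.1,0,0,-0.03,0.521,0.453,0.087,23.1,0,0,-0.03,0.521,0.453,0.087,23.1,0,0,-0.03,0.521,0.453,0.087,23.1,0,0,-0.03,0.521,0.453,0.087,23.1,0,0,-0.03,0.521,0.453,0.087,23.1,0,0,-0.03,0.521,0.453,0.087,23.1,0,0,-0.03,0.521,0.453,0.087,23.1,0,0,-0.03,0.521,0.453,0.087,23.1,0,0,-0.03,0.521,0.453,0.087])

```text
time_s: 1.1
tcp_pos: [0.3905, -0.1253, 0.2522]
ee_rot: [[0.0, 0.059, 0.998], [0.0, 0.998, -0.059], [-1.0, 0.0, 0.0]]
wrist_force: [1.6, -1.0, 0.8]
gripper_width: 0.997
```

```bash
python3 -c "
from h import *
st(); inc([.461,.0553,.26],86.6)"
```

```text
1.1 [ 0.3905 -0.1253  0.2522] j [  5.1  -0.6 -25.1  -0.  -65.5 -98.5] F [ 1.63 -1.04  0.76] M [-0.1  -0.21 -0.01] g 0.997
turn [ 0.    0.02 -0.01] shift [-0.0077  0.1844  0.0597]
```

>>> move_arm(increments=[-84,0,0,-0.04,0.184,0.04,0.087,-84,0,0,-0.04,0.184,0.04,0.087,-84,0,0,-0.04,0.184,0.04,0.087,-84,0,0,-0.04,0.184,0.04,0.087,-84,0,0,-0.04,0.184,0.04,0.087,-84,0,0,-0.04,0.184,0.04,0.087,-84,0,0,-0.04,0.184,0.04,0.087,-84,0,0,-0.04,0.184,0.04,0.087,-84,0,0,-0.04,0.184,0.04,0.087,-84,0,0,-0.04,0.184,0.04,0.087,-84,0,0,-0.04,0.184,0.04,0.087,-84,0,0,-0.04,0.184,0.04,0.087])

```text
time_s: 2.1
tcp_pos: [0.4411, 0.054, 0.2916]
ee_rot: [[-0.001, -0.987, 0.158], [-0.0, 0.158, 0.987], [-1.0, 0.001, -0.0]]
wrist_force: [-0.8, -0.5, 0.1]
gripper_width: 1.002
```

```bash
python3 -c "
from h import *
st(); inc([.461,.0553,.24],-93.4)"
```

```text
2.1 [0.4411 0.054  0.2916] j [ 28.    1.6 -17.1  -0.  -71.4 -37.1] F [-0.85 -0.49  0.08] M [-0.02  0.08  0.07] g 1.002
turn [-9.568e+01  3.000e-02 -6.000e-02] shift [ 0.0516 -0.0195  0.0045]
```

>>> move_arm(increments=[-80,0,0,0.04,-0.0195,0.0045,0.087,-80,0,0,0.04,-0.0195,0.0045,0.087,-80,0,0,0.04,-0.0195,0.0045,0.087,-80,0,0,0.04,-0.0195,0.0045,0.087,-80,0,0,0.04,-0.0195,0.0045,0.087,-80,0,0,0.04,-0.0195,0.0045,0.087,-80,0,0,0.04,-0.0195,0.0045,0.087,-80,0,0,0.04,-0.0195,0.0045,0.087,-80,0,0,0.04,-0.0195,0.0045,0.087,-80,0,0,0.04,-0.0195,0.0045,0.087,-80,0,0,0.04,-0.0195,0.0045,0.087,-80,0,0,0.04,-0.0195,0.0045,0.087])

```text
time_s: 3.1
tcp_pos: [0.4611, 0.0552, 0.2517]
ee_rot: [[-0.001, -0.329, -0.944], [-0.0, -0.944, 0.329], [-1.0, 0.0, 0.001]]
wrist_force: [-0.1, 0.3, 0.2]
gripper_width: 1.001
```

```bash
python3 - <<'E'
from h import *
st(); inc([.461,.0553,.24],-93.4)
a=snap('top','t1.png');b=snap('side','s1.png')
z=lambda i,u,v,w:cv2.resize(i[v-w//2:v+w//2,u-w//2:u+w//2],(400,400),interpolation=cv2.INTER_CUBIC)[:,:,::-1]
u=proj('top',[.461,.055,.2]).astype(int);v=proj('side',[.461,.055,.2]).astype(int);print(u,v)
cv2.imwrite('pics/k1.png',np.hstack([z(a,*u,80),z(b,*v,80)]))
E
```

```text
3.1 [0.4611 0.0552 0.2517] j [ 26.9   5.2 -19.   -0.  -65.8  43.8] F [-0.09  0.28  0.16] M [-0.1   0.19 -0.03] g 1.001
turn [-15.84   0.05  -0.02] shift [ 0.0117 -0.0001  0.0001]
[255 195] [261 231]
```

View pics/k1.png

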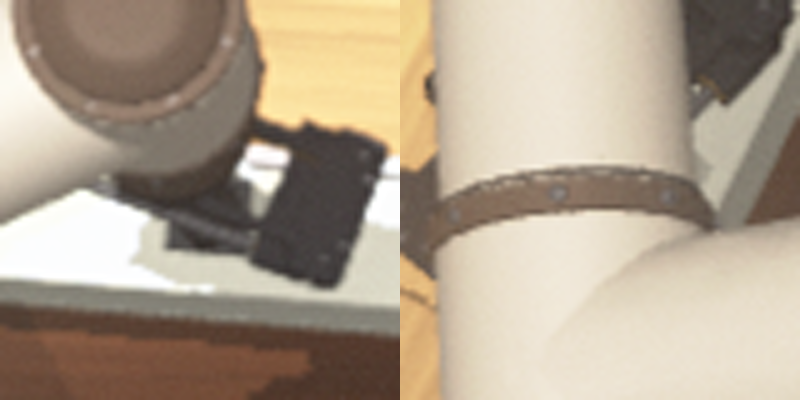

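>>> move_arm(increments=[-15.9,0,0,0.03,0,0,0.06,-15.9,0,0,0.03,0,0,0.06,-15.9,0,0,0.03,0,0,0.06,-15.9,0,0,0.06,0,0,0.06,-15.9,0,0,0.073,0,0,0.06,-15.9,0,0,0.073,0,0,0.04,-15.9,0,0,0.073,0,0,0.03,-15.9,0,0,0.073,0,0,0.02])

```text
time_s: 3.87
tcp_pos: [0.4622, 0.0555, 0.1801]
ee_rot: [[0.002, -0.062, -0.998], [0.0, -0.998, 0.062], [-1.0, -0.0, -0.002]]
wrist_force: [-0.1, -0.6, 0.2]
gripper_width: 0.548
```

```bash
python3 -c "
from h import *
st(); inc([.461,.0553,.178],-93.4)"
```

```text
3.87 [0.4622 0.0555 0.1801] j [ 26.9   9.1 -25.5   0.  -55.2  59.5] F [-0.15 -0.63  0.15] M [-0.05  0.15 -0.  ] g 0.548
turn [-0.14 -0.1   0.02] shift [0.0021 0.0003 0.0012]
```

>>> move_arm(increments=[0,0,0,0.001,0,0,0.02,0,0,0,0.001,0,0,0.02,0,0,0,0.001,0,0,0.02,0,0,0,0.001,0,0,0.02,0,0,0,0.001,0,0,0.02,0,0,0,0.001,0,0,0.014])

```text
time_s: 4.37
tcp_pos: [0.4615, 0.0553, 0.1782]
ee_rot: [[0.0, -0.061, -0.998], [0.0, -0.998, 0.061], [-1.0, -0.0, -0.0]]
wrist_force: [0.4, 0.4, -0.3]
gripper_width: 0.213
```

```bash
python3 -c "
from h import *
st()"
```

```text
4.37 [0.4615 0.0553 0.1782] j [ 26.9   9.2 -25.7   0.  -55.1  59.6] F [ 0.4   0.39 -0.33] M [-0.1   0.1  -0.02] g 0.213
```

>>> move_arm(increments=[0,0,0,0,0,0,0.014,0,0,0,0,0,0,0.01,0,0,0,0,0,0,0.008])

```text
time_s: 4.62
tcp_pos: [0.4613, 0.0542, 0.1781]
ee_rot: [[-0.001, -0.061, -0.998], [-0.002, -0.998, 0.061], [-1.0, 0.002, 0.0]]
wrist_force: [0.8, -5.0, 1.4]
gripper_width: 0.134
```

```bash
python3 -c "
from h import *
st()"
```

```text
4.62 [0.4613 0.0542 0.1781] j [ 26.9   9.2 -25.8   0.1 -55.1  59.6] F [ 0.85 -4.98  1.36] M [-1.36 -0.14 -0.  ] g 0.134
```

>>> move_arm(increments=[0,0,0,0,0.001,0,0.006,6,0,0,0,0.002,0,0.006,12,0,0,0,0.002,0,0.006,18,0,0,0,0.002,0,0.006,24,0,0,0,0.002,0,0.006,30,0,0,0,0.002,0,0.006,36,0,0,0,0.002,0,0.006,42,0,0,0,0.002,0,0.006,48,0,0,0,0.002,0,0.006,54,0,0,0,0.002,0,0.006,60,0,0,0,0.002,0,0.006,64,0,0,0,0.002,0,0.006])

```text
time_s: 5.62
tcp_pos: [0.4616, 0.0545, 0.1781]
ee_rot: [[0.001, -0.925, -0.379], [0.002, -0.379, 0.925], [-1.0, -0.002, 0.002]]
wrist_force: [-0.7, 3.3, -0.3]
gripper_width: 0.138
```

```bash
python3 -c "
from h import *
s=st();print(np.degrees(np.arctan2(s['ee_rot'][1][1],s['ee_rot'][0][1])))"
```

```text
5.62 [0.4616 0.0545 0.1781] j [ 26.8   9.2 -25.7  -0.1 -55.   -4.4] F [-0.66  3.27 -0.27] M [0.94 0.31 0.2 ] g 0.138
-157.7359091946292
```

>>> move_arm(increments=[3,0,0,0,0,0,0.006,5,0,0,0,0,0,0.006,7,0,0,0,0,0,0.006,7,0,0,0,0,0,0.006])

```text
time_s: 5.95
tcp_pos: [0.4617, 0.0545, 0.1781]
ee_rot: [[0.001, -0.963, -0.269], [0.002, -0.269, 0.963], [-1.0, -0.002, 0.002]]
wrist_force: [-0.7, 4.3, -0.5]
gripper_width: 0.14
```

```bash
python3 -c "
from h import *
s=st();print(np.degrees(np.arctan2(s['ee_rot'][1][1],s['ee_rot'][0][1])))"
```

```text
5.95 [0.4617 0.0545 0.1781] j [ 26.8   9.2 -25.7  -0.1 -55.  -11.1] F [-0.7   4.26 -0.49] M [1.27 0.33 0.68] g 0.14
-164.40334734737232
```

>>> move_arm(increments=[-2,0,0,0,0,0,0.03,0,0,0,0,0,0,0.087,0,0,0,0,0,0,0.087,0,0,0,0,0,0,0.087,0,0,0,0,0,0,0.087,0,0,0,0,0,0,0.087,0,0,0,0,0,0,0.087,0,0,0,0,0,0,0.087,0,0,0,0,0,0,0.087])

```text
time_s: 6.7
tcp_pos: [0.461, 0.0527, 0.178]
ee_rot: [[-0.001, -0.964, -0.267], [-0.001, -0.267, 0.964], [-1.0, 0.001, -0.001]]
wrist_force: [-0.9, -1.0, -0.5]
gripper_width: 0.734
```

```bash
python3 -c "
from h import *
s=st()"
```

```text
6.7 [0.461  0.0527 0.178 ] j [ 26.7   9.2 -25.8   0.  -55.1 -11.2] F [-0.92 -1.02 -0.51] M [-0.02  0.11  0.05] g 0.734
```

```bash
python3 -c "
from h import *
print(case(.025,-.2)); inc([*case(.025,-.2),.26],176.6)"
```

```text
[ 0.59771815 -0.07307712]
turn [18.89 -0.06 -0.06] shift [-0.082  -0.0981 -0.1577]
```

>>> move_arm(increments=[0,0,0,-0.04,0,0,0.087,0,0,0,-0.08,0,0,0.02,6,0,0,-0.082,-0.098,-0.158,0,12,0,0,-0.082,-0.098,-0.158,0,18.9,0,0,-0.082,-0.098,-0.158,0,18.9,0,0,-0.082,-0.098,-0.158,0,18.9,0,0,-0.082,-0.098,-0.158,0,18.9,0,0,-0.082,-0.098,-0.158,0,18.9,0,0,-0.082,-0.098,-0.158,0,18.9,0,0,-0.082,-0.098,-0.158,0])

```text
time_s: 7.53
tcp_pos: [0.5972, -0.0729, 0.2597]
ee_rot: [[-0.001, -0.998, 0.06], [-0.0, 0.06, 0.998], [-1.0, 0.001, -0.0]]
wrist_force: [-0.0, 0.4, 0.0]
gripper_width: 0.308
```

```bash
python3 - <<'E'
from h import *
st(); inc([*case(.025,-.2),.26],176.6)
a=snap('top','t2.png');b=snap('side','s2.png')
A=cv2.resize(a[85:235,140:340],(533,400),interpolation=cv2.INTER_CUBIC)[:,:,::-1];cv2.imwrite('pics/t2a.png',A)
B=cv2.resize(b[120:370,95:315],None,fx=2.3,fy=2.3,interpolation=cv2.INTER_CUBIC)[:,:,::-1];cv2.imwrite('pics/s2a.png',B)
E
```

```text
7.53 [ 0.5972 -0.0729  0.2597] j [  8.4  18.8  -0.2   0.  -71.1 -11.9] F [-0.02  0.42  0.01] M [ 0.    0.16 -0.04] g 0.308
turn [-0.02 -0.02 -0.08] shift [-0.0003 -0.0005 -0.0001]
```

View pics/t2a.png

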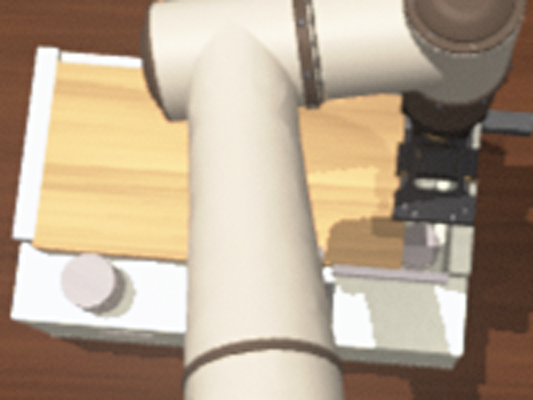

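View pics/s2a.png

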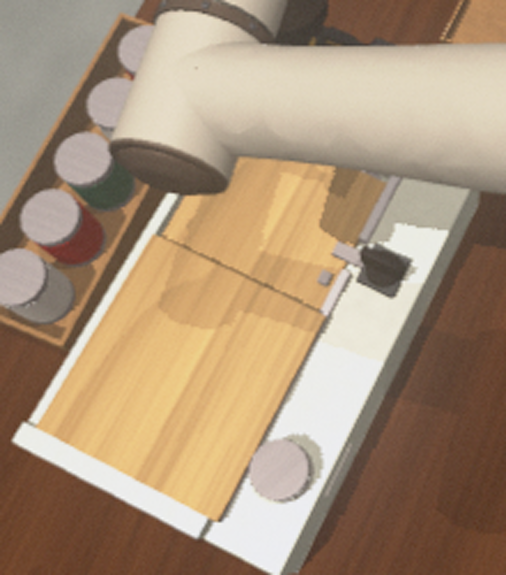

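The knob is back at rest and the lid ajar. Top crop: lid edge at (404,240), store tin in the gap at (425,245), right wall's inner face near (450,250).

```bash
python3 - <<'E'
from h import *
f=lambda u,v:(140+u*200/533-.3,85+v*150/400-.3)
for n,q,z in(('edge top',(404,240),.148),('edge bottom',(404,258),.148),('wall in top',(450,250),.172)):
    p=plane('top',*f(*q),z);print(n,p.round(4),tocase(p).round(4))
E
```

```text
edge top [ 0.5333 -0.0473  0.148 ] [-0.0408 -0.1781]
edge bottom [ 0.5129 -0.0477  0.148 ] [-0.0612 -0.1797]
wall in top [ 0.5178 -0.097   0.172 ] [-0.0534 -0.2286]
```

>>> move_arm(increments=[0,0,0,0.03,0,-0.004,0,0,0,0,0.06,0,-0.004,0,0,0,0,0.075,0,-0.004,0,0,0,0,0.085,0,-0.004,0,0,0,0,0.09,0,-0.004,0,0,0,0,0.095,0,-0.004,0,0,0,0,0.1,0,-0.004,0])

```text
time_s: 8.22
tcp_pos: [0.5985, -0.0764, 0.1612]
ee_rot: [[0.003, -0.998, 0.058], [-0.0, 0.058, 0.998], [-1.0, -0.003, 0.0]]
wrist_force: [0.2, -0.1, -1.0]
gripper_width: 0.003
```

```bash
python3 -c "
from h import *
st(); inc([*case(.025,-.204),.1405],176.6)"
```

```text
8.22 [ 0.5985 -0.0764  0.1612] j [  8.1  23.1  -8.5   0.  -58.3 -11.5] F [ 0.17 -0.06 -0.96] M [ 0.02  0.09 -0.03] g 0.003
turn [0.05 0.01 0.16] shift [ 0.0207  0.0011 -0.0007]
```

>>> move_arm(increments=[0,0,0,0.006,0,-0.001,0,0,0,0,0.012,0.001,-0.001,0,0,0,0,0.018,0.001,-0.001,0,0,0,0,0.0205,0.001,-0.001,0,0,0,0,0.0205,0.001,-0.001,0])

```text
time_s: 8.63
tcp_pos: [0.5962, -0.0778, 0.1387]
ee_rot: [[-0.001, -0.998, 0.06], [-0.0, 0.06, 0.998], [-1.0, 0.001, -0.0]]
wrist_force: [-0.0, -0.1, 0.0]
gripper_width: 0.004
```

```bash
python3 -c "
from h import *
st()"
```

```text
8.63 [ 0.5962 -0.0778  0.1387] j [  8.   24.3 -10.1  -0.  -55.7 -11.4] F [-0.05 -0.14  0.01] M [0.02 0.05 0.04] g 0.004
```

>>> move_arm(increments=[0,0,0,-0.0015,0,0.007,0,0,0,0,-0.0015,0,0.012,0,0,0,0,-0.0015,0,0.016,0,0,0,0,-0.0015,0,0.021,0,0,0,0,-0.0015,0,0.027,0,0,0,0,-0.0015,0,0.033,0,0,0,0,-0.0015,0,0.039,0,0,0,0,-0.0015,0,0.045,0,0,0,0,-0.0015,0,0.051,0,0,0,0,-0.0015,0,0.057,0,0,0,0,-0.0015,0,0.063,0,0,0,0,-0.0015,0,0.069,0])

```text
time_s: 9.63
tcp_pos: [0.6009, -0.0082, 0.1412]
ee_rot: [[0.0, -0.998, 0.059], [-0.0, 0.059, 0.998], [-1.0, -0.0, 0.0]]
wrist_force: [1.4, -3.4, 1.9]
gripper_width: 0.006
```

```bash
python3 -c "
from h import *
s=st();print(tocase(s['tcp_pos']))"
```

```text
9.63 [ 0.6009 -0.0082  0.1412] j [ 14.6  24.1 -10.1   0.  -55.8 -18. ] F [ 1.38 -3.39  1.89] M [-0.92 -0.26  0.01] g 0.006
[ 0.0243516  -0.13508086]
```

>>> move_arm(increments=[0,0,0,0,0,0.006,0,0,0,0,0,0,0.012,0,0,0,0,0,0,0.018,0,0,0,0,0,0,0.024,0,0,0,0,0,0,0.03,0,0,0,0,0,0,0.036,0,0,0,0,0,0,0.042,0,0,0,0,0,0,0.048,0,0,0,0,0,0,0.054,0,0,0,0,0,0,0.06,0,0,0,0,0,0,0.065,0,0,0,0,0,0,0.069,0])

```text
time_s: 10.63
tcp_pos: [0.6047, 0.0607, 0.1409]
ee_rot: [[-0.0, -0.998, 0.059], [0.0, 0.059, 0.998], [-1.0, 0.0, 0.0]]
wrist_force: [1.6, -2.5, 1.5]
gripper_width: 0.01
```

```bash
python3 -c "
from h import *
s=st();print(tocase(s['tcp_pos']))"
```

```text
10.63 [0.6047 0.0607 0.1409] j [ 21.   24.7  -9.1  -0.  -56.2 -24.4] F [ 1.56 -2.49  1.52] M [-0.79 -0.28 -0.02] g 0.01
[ 0.02404776 -0.06603657]
```

Now slow steps, with force checks.

>>> move_arm(increments=[0,0,0,0,0,0.002,0,0,0,0,0,0,0.004,0,0,0,0,0,0,0.006,0,0,0,0,0,0,0.008,0,0,0,0,0,0,0.01,0])

```text
time_s: 11.05
tcp_pos: [0.6052, 0.07, 0.1408]
ee_rot: [[-0.001, -0.998, 0.06], [-0.0, 0.06, 0.998], [-1.0, 0.001, -0.0]]
wrist_force: [1.0, -1.3, 0.8]
gripper_width: 0.003
```

>>> move_arm(increments=[0,0,0,0,0,0.002,0,0,0,0,0,0,0.004,0,0,0,0,0,0,0.005,0])

```text
time_s: 11.3
tcp_pos: [0.6055, 0.0752, 0.1408]
ee_rot: [[-0.001, -0.998, 0.059], [0.0, 0.059, 0.998], [-1.0, 0.001, -0.0]]
wrist_force: [0.9, -1.8, 0.2]
gripper_width: 0.004
```

>>> move_arm(increments=[0,0,0,0,0,0.002,0,0,0,0,0,0,0.004,0,0,0,0,0,0,0.005,0])

```text
time_s: 11.55
tcp_pos: [0.6058, 0.0802, 0.1408]
ee_rot: [[-0.001, -0.998, 0.059], [-0.0, 0.059, 0.998], [-1.0, 0.001, -0.0]]
wrist_force: [-0.2, -2.3, 0.3]
gripper_width: 0.004
```

>>> move_arm(increments=[0,0,0,0,0,0.0015,0,0,0,0,0,0,0.003,0,0,0,0,0,0,0.003,0])

```text
time_s: 11.8
tcp_pos: [0.606, 0.0833, 0.1408]
ee_rot: [[-0.001, -0.998, 0.059], [0.0, 0.059, 0.998], [-1.0, 0.001, 0.0]]
wrist_force: [0.1, -1.3, -1.1]
gripper_width: 0.004
```

>>> move_arm(increments=[0,0,0,0,0,0.0015,0,0,0,0,0,0,0.003,0,0,0,0,0,0,0.003,0])

```text
time_s: 12.05
tcp_pos: [0.6062, 0.0862, 0.1409]
ee_rot: [[-0.001, -0.998, 0.059], [0.0, 0.059, 0.998], [-1.0, 0.001, 0.0]]
wrist_force: [0.2, -1.4, -1.2]
gripper_width: 0.007
```

>>> move_arm(increments=[0,0,0,0,0,0.0015,0,0,0,0,0,0,0.003,0,0,0,0,0,0,0.003,0])

```text
time_s: 12.3
tcp_pos: [0.6063, 0.0891, 0.1409]
ee_rot: [[-0.001, -0.998, 0.059], [-0.0, 0.059, 0.998], [-1.0, 0.001, -0.0]]
wrist_force: [1.1, -2.2, -1.8]
gripper_width: 0.005
```

>>> move_arm(increments=[0,0,0,0,0,0.0015,0,0,0,0,0,0,0.003,0,0,0,0,0,0,0.003,0])

```text
time_s: 12.55
tcp_pos: [0.6065, 0.0914, 0.1409]
ee_rot: [[-0.001, -0.998, 0.059], [-0.001, 0.059, 0.998], [-1.0, 0.001, -0.001]]
wrist_force: [0.8, -5.0, -1.9]
gripper_width: 0.01
```

>>> move_arm(increments=[0,0,0,0,0,0.0015,0,0,0,0,0,0,0.003,0,0,0,0,0,0,0.003,0])

```text
time_s: 12.8
tcp_pos: [0.6064, 0.0917, 0.1409]
ee_rot: [[-0.003, -0.998, 0.06], [-0.005, 0.06, 0.998], [-1.0, 0.002, -0.006]]
wrist_force: [1.8, -13.3, -1.4]
gripper_width: 0.006
```

>>> move_arm(increments=[0,0,0,0,0,0.0015,0,0,0,0,0,0,0.003,0,0,0,0,0,0,0.003,0])

```text
time_s: 13.05
tcp_pos: [0.6064, 0.0919, 0.141]
ee_rot: [[-0.004, -0.998, 0.06], [-0.01, 0.06, 0.998], [-1.0, 0.004, -0.01]]
wrist_force: [2.7, -20.6, -1.6]
gripper_width: 0.001
```

>>> move_arm(increments=[0,0,0,0,0,-0.006,0,0,0,0,0,0,-0.014,0,0,0,0,0,0,-0.025,0,0,0,0,-0.04,0,-0.04,0.04,0,0,0,-0.08,0,-0.06,0.087,0,0,0,-0.12,0,-0.09,0.087,0,0,0,-0.14,0.08,-0.4,0.087,0,0,0,-0.14,0.08,-0.4,0.087,0,0,0,-0.14,0.08,-0.4,0.087,0,0,0,-0.14,0.08,-0.4,0.087,0,0,0,-0.14,0.08,-0.4,0.087,0,0,0,-0.14,0.08,-0.4,0.087])

```text
time_s: 14.05
tcp_pos: [0.5267, -0.2233, 0.275]
ee_rot: [[0.003, -0.998, 0.058], [0.0, 0.058, 0.998], [-1.0, -0.003, 0.001]]
wrist_force: [0.2, 0.1, -0.1]
gripper_width: 0.602
```

```bash
python3 - <<'E'
from h import *
st()
a=snap('top','t3.png');b=snap('side','s3.png')
A=cv2.resize(a[85:235,140:340],None,fx=4,fy=4,interpolation=cv2.INTER_CUBIC)[:,:,::-1];cv2.imwrite('pics/t3a.png',A)
B=cv2.resize(b[120:370,95:315],None,fx=2.4,fy=2.4,interpolation=cv2.INTER_CUBIC)[:,:,::-1];cv2.imwrite('pics/s3a.png',B)
E
```

```text
14.05 [ 0.5267 -0.2233  0.275 ] j [ -6.8  15.2  -3.1  -0.  -71.6   3.5] F [ 0.25  0.09 -0.12] M [0.02 0.02 0.04] g 0.602
```

View pics/t3a.png

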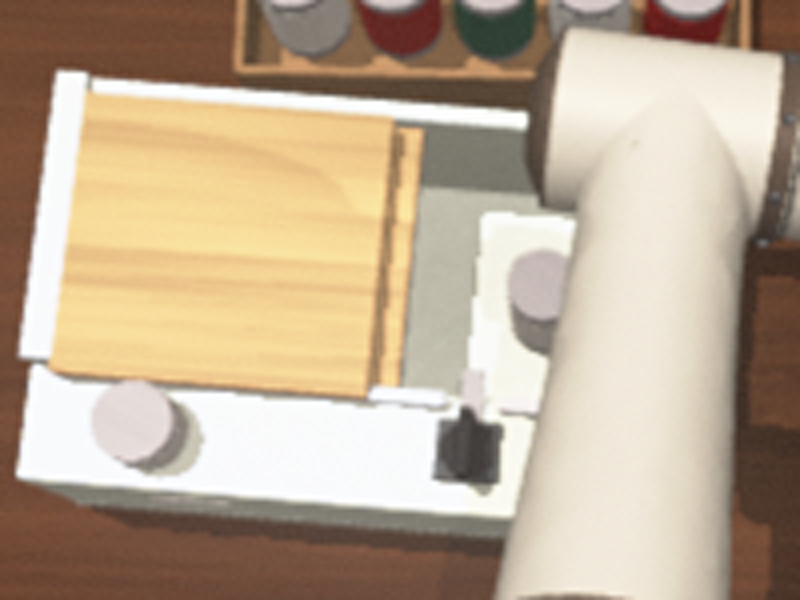

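View pics/s3a.png

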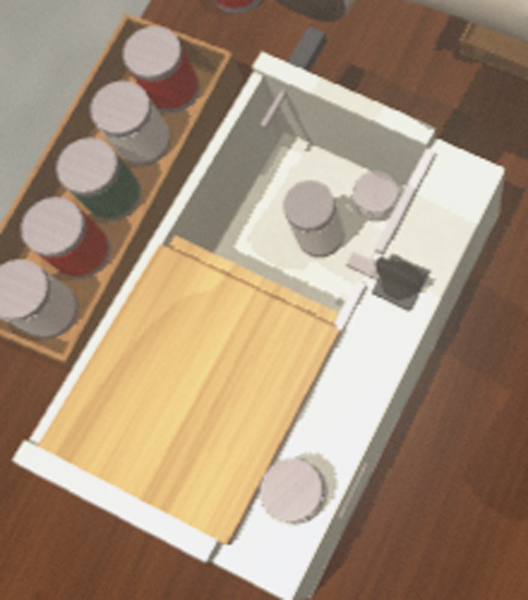

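Lid home under the left lid, which is still closed. The tall tin shows at side crop (310,205), half hidden at top crop (545,285). I'll clear the arm and look again.

>>> move_arm(increments=[0,0,0,0,0,-0.04,0.087,0,0,0,0,0,-0.08,0.087,0,0,0,0,0,-0.12,0.087,0,0,0,0,0,-0.16,0.087])

```text
time_s: 14.48
tcp_pos: [0.5183, -0.3825, 0.2746]
ee_rot: [[0.002, -0.998, 0.057], [-0.0, 0.057, 0.998], [-1.0, -0.002, 0.0]]
wrist_force: [0.5, -0.5, -0.2]
gripper_width: 0.965
```

```bash
python3 - <<'E'
from h import *
st()
a=snap('top','t4.png');b=snap('side','s4.png')
A=cv2.resize(a[115:215,235:335],(400,400),interpolation=cv2.INTER_CUBIC)[:,:,::-1]
B=cv2.resize(b[140:240,190:290],(400,400),interpolation=cv2.INTER_CUBIC)[:,:,::-1];cv2.imwrite('pics/k4.png',np.hstack([A,B]))
E
```

```text
14.48 [ 0.5183 -0.3825  0.2746] j [-22.1  22.5   7.5  -0.1 -74.8  18.8] F [ 0.55 -0.48 -0.16] M [ 0.01 -0.03  0.03] g 0.965
```

View pics/k4.png

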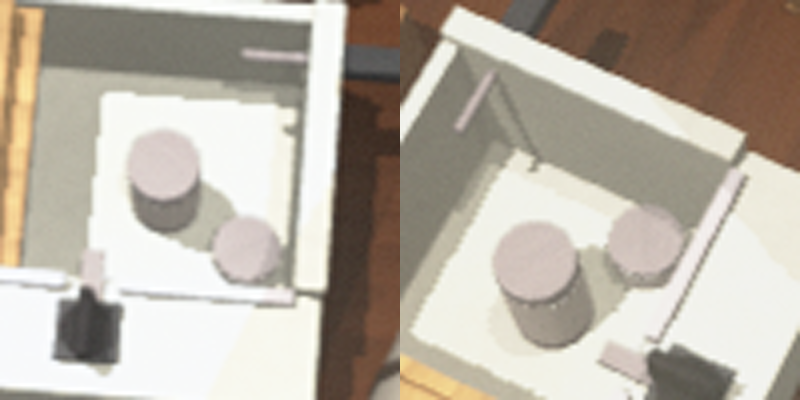

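```bash
python3 - <<'E'
from h import *
A=lambda u,v:(235+(u+.5)/4-.5,115+(v+.5)/4-.5);B=lambda u,v:(190+(u-400+.5)/4-.5,140+(v+.5)/4-.5)
for n,a,b,z in(('tall',(163,165),(537,262),.124),('store',(246,247),(645,243),.043)):
    p,e=tri(A(*a),B(*b));t=plane('top',*A(*a),z);s=plane('side',*B(*b),z)
    print(n,p.round(4),round(e,4),t.round(4),s.round(4),'case',tocase(t).round(4),tocase(s).round(4))
l=plane('top',*A(127,165),.124);q=plane('top',*A(199,165),.124);print('dia',np.linalg.norm(l-q))
# kicker rod tip
t=plane('top',*A(243,51),.142);print('rod tip',tocase(t))
E
```

```text
tall [0.5994 0.002  0.1105] 0.0017 [0.5965 0.0017 0.124 ] [0.5948 0.0059 0.124 ] case [ 0.0194 -0.1254] [ 0.0174 -0.1214]
store [ 0.5557 -0.0666  0.0226] 0.0014 [ 0.5519 -0.0659  0.043 ] [ 0.5506 -0.06    0.043 ] case [-0.0212 -0.1955] [-0.0228 -0.1898]
dia 0.055053037196069
rod tip [ 0.10811431 -0.17932736]
```

```bash
python3 -c "
from h import *
inc([.596,.003,.25],86.6)"
```

```text
turn [8.973e+01 1.000e-02 3.000e-02] shift [ 0.0228 -0.0535  0.393 ]
```

>>> move_arm(increments=[89.7,0,0,0.02,-0.0535,0.393,0.087,89.7,0,0,0.02,-0.0535,0.393,0.087,89.7,0,0,0.02,-0.0535,0.393,0.087,89.7,0,0,0.02,-0.0535,0.393,0.087,89.7,0,0,0.02,-0.0535,0.393,0.087,89.7,0,0,0.02,-0.0535,0.393,0.087,89.7,0,0,0.02,-0.0535,0.393,0.087,89.7,0,0,0.02,-0.0535,0.393,0.087,89.7,0,0,0.02,-0.0535,0.393,0.087,89.7,0,0,0.02,-0.0535,0.393,0.087,89.7,0,0,0.02,-0.0535,0.393,0.087,89.7,0,0,0.02,-0.0535,0.393,0.087])

```text
time_s: 15.58
tcp_pos: [0.5947, 0.0119, 0.2538]
ee_rot: [[0.001, -0.088, 0.996], [0.001, 0.996, 0.088], [-1.0, 0.001, 0.001]]
wrist_force: [0.2, -0.6, 0.2]
gripper_width: 1.003
```

```bash
python3 -c "
from h import *
st();inc([.596,.003,.18],86.6)"
```

```text
15.58 [0.5947 0.0119 0.2538] j [ 1.670e+01  1.820e+01 -1.900e+00 -1.000e-01 -6.990e+01 -1.016e+02] F [ 0.23 -0.56  0.21] M [-0.04  0.05 -0.06] g 1.003
turn [ 8.44  0.05 -0.08] shift [ 0.0738 -0.0091  0.0004]
```

>>> move_arm(increments=[3.8,0,0,0.03,0,0,0.087,3.8,0,0,0.05,0,0,0.087,3.8,0,0,0.05,0,0,0.087])

```text
time_s: 15.83
tcp_pos: [0.5916, 0.0088, 0.1996]
ee_rot: [[-0.008, -0.023, 1.0], [0.0, 1.0, 0.023], [-1.0, 0.001, -0.008]]
wrist_force: [0.5, -0.7, -0.7]
gripper_width: 0.998
```

```bash
python3 -c "
from h import *
st();inc([.596,.003,.096],86.6)"
```

```text
15.83 [0.5916 0.0088 0.1996] j [  16.4   20.4   -6.7   -0.2  -63.4 -105. ] F [ 0.53 -0.67 -0.74] M [ 0.02  0.09 -0.04] g 0.998
turn [ 4.72 -0.46 -0.01] shift [ 0.1036 -0.0059  0.0051]
```

>>> move_arm(increments=[4.5,0,0,0.01,-0.006,0.003,0.087,4.5,0,0,0.02,-0.006,0.003,0.087,4.5,0,0,0.03,-0.006,0.003,0.087,4.5,0,0,0.04,-0.006,0.003,0.087,4.5,0,0,0.04,-0.006,0.003,0.087])

```text
time_s: 16.25
tcp_pos: [0.5961, 0.0016, 0.1617]
ee_rot: [[-0.004, 0.056, 0.998], [-0.0, 0.998, -0.056], [-1.0, -0.0, -0.004]]
wrist_force: [0.3, -0.1, -0.4]
gripper_width: 1.002
```

```bash
python3 - <<'E'
from h import *
s=st();inc([.596,.003,.096],86.6);print(tocase(s['tcp_pos']))
a=snap('top','t5.png');b=snap('side','s5.png')
A=cv2.resize(a[105:215,225:335],(400,400),interpolation=cv2.INTER_CUBIC)[:,:,::-1]
B=cv2.resize(b[140:240,190:290],(400,400),interpolation=cv2.INTER_CUBIC)[:,:,::-1];cv2.imwrite('pics/k5.png',np.hstack([A,B]))
E
```

```text
16.25 [0.5961 0.0016 0.1617] j [ 1.570e+01  2.260e+01 -9.200e+00 -1.000e-01 -5.850e+01 -1.088e+02] F [ 0.33 -0.14 -0.44] M [-0.05  0.02  0.02] g 1.002
turn [ 0.21 -0.23  0.02] shift [0.0657 0.0014 0.0001]
[ 0.01894346 -0.12551604]
```

View pics/k5.png

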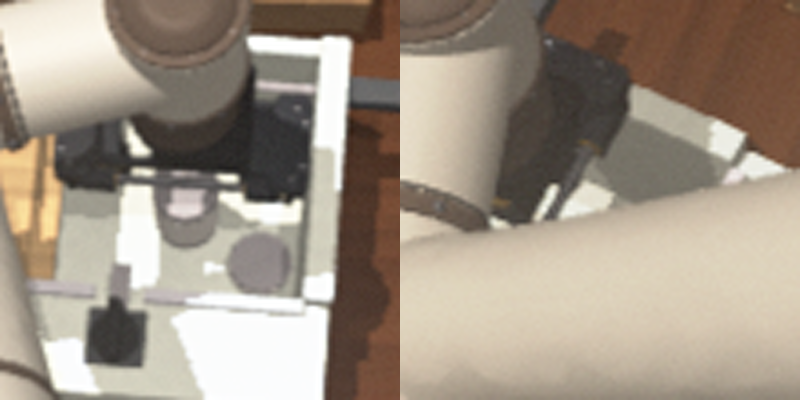

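>>> move_arm(increments=[0.2,0,0,0.01,0.0015,0,0.087,0.2,0,0,0.02,0.0015,0,0.087,0.2,0,0,0.03,0.0015,0,0.087,0.2,0,0,0.038,0.0015,0,0.087,0.2,0,0,0.043,0.0015,0,0.087,0.2,0,0,0.045,0.0015,0,0.087])

```text
time_s: 16.85
tcp_pos: [0.5969, 0.0028, 0.1174]
ee_rot: [[-0.002, 0.06, 0.998], [-0.001, 0.998, -0.06], [-1.0, -0.001, -0.002]]
wrist_force: [0.4, 0.8, -0.6]
gripper_width: 1.0
```

```bash
python3 -c "
from h import *
st();inc([.596,.003,.102],86.6)"
```

```text
16.85 [0.5969 0.0028 0.1174] j [  15.8   25.2  -12.1   -0.   -52.8 -109.2] F [ 0.43  0.82 -0.64] M [ 0.01  0.01 -0.03] g 1.0
turn [-0.04 -0.14  0.04] shift [ 0.0154  0.0002 -0.0009]
```

Clear. Descend the last 15 mm, then close.

>>> move_arm(increments=[0,0,0,0.005,0,-0.001,0.087,0,0,0,0.01,0,-0.001,0.087,0,0,0,0.015,0,-0.001,0.087,0,0,0,0.015,0,-0.001,0.08,0,0,0,0.015,0,-0.001,0.075,0,0,0,0.015,0,-0.001,0.07,0,0,0,0.015,0,-0.001,0.066])

```text
time_s: 17.43
tcp_pos: [0.5969, 0.0031, 0.1043]
ee_rot: [[0.001, 0.06, 0.998], [0.0, 0.998, -0.06], [-1.0, 0.0, 0.001]]
wrist_force: [0.4, -0.0, -0.4]
gripper_width: 0.808
```

>>> move_arm(increments=[0,0,0,0,0,0,0.064,0,0,0,0,0,0,0.062,0,0,0,0,0,0,0.06,0,0,0,0,0,0,0.058,0,0,0,0,0,0,0.055])

```text
time_s: 17.85
tcp_pos: [0.5966, 0.0026, 0.1042]
ee_rot: [[-0.0, 0.06, 0.998], [-0.001, 0.998, -0.06], [-1.0, -0.001, 0.0]]
wrist_force: [-0.4, -2.5, 1.7]
gripper_width: 0.658
```

```bash
python3 -c "
from h import *
st()"
```

```text
17.85 [0.5966 0.0026 0.1042] j [ 1.580e+01  2.600e+01 -1.310e+01  1.000e-01 -5.090e+01 -1.093e+02] F [-0.36 -2.45  1.73] M [-0.69  0.01 -0.  ] g 0.658
```

>>> move_arm(increments=[0,0,0,0,0,0,0.045,0,0,0,0,0,0,0.045,0,0,0,-0.004,0,0,0.045,0,0,0,-0.01,0,0,0.045,0,0,0,-0.02,0,0,0.045])

```text
time_s: 18.27
tcp_pos: [0.5951, 0.0032, 0.1225]
ee_rot: [[-0.004, 0.061, 0.998], [0.0, 0.998, -0.061], [-1.0, -0.0, -0.004]]
wrist_force: [-0.4, 0.2, -4.1]
gripper_width: 0.658
```

```bash
python3 -c "
from h import *
st()"
```

```text
18.27 [0.5951 0.0032 0.1225] j [ 1.580e+01  2.480e+01 -1.200e+01 -1.000e-01 -5.350e+01 -1.093e+02] F [-0.39  0.2  -4.12] M [-0.04  0.03  0.01] g 0.658
```

>>> move_arm(increments=[0,0,0,-0.015,0,0,0.045,0,0,0,-0.035,0,0,0.045,0,0,0,-0.055,0,0,0.045,0,0,0,-0.075,0,0,0.045,0,0,0,-0.095,0,0,0.045,0,0,0,-0.115,0,0,0.045,0,0,0,-0.135,0,0,0.045,0,0,0,-0.155,0,0,0.045,0,0,0,-0.175,0,0,0.045,0,0,0,-0.19,0,0,0.045,0,0,0,-0.2,0,0,0.045,0,0,0,-0.2,0,0,0.045])

```text
time_s: 19.27
tcp_pos: [0.5973, 0.0033, 0.3268]
ee_rot: [[0.005, 0.06, 0.998], [0.001, 0.998, -0.06], [-1.0, 0.001, 0.005]]
wrist_force: [-0.1, 0.3, -3.0]
gripper_width: 0.659
```

```bash
python3 - <<'E'
from h import *
st()
a=-np.radians(1.5);R=np.array([[np.cos(a),-np.sin(a)],[np.sin(a),np.cos(a)]])
p=np.array([.4464,-.3725])+R@np.array([.03,.025]);print(p)
inc([*p,.3],86.6)
E
```

```text
19.27 [0.5973 0.0033 0.3268] j [  15.8   16.4    5.8    0.   -79.1 -109.3] F [-0.15  0.35 -2.96] M [-0.05 -0.08  0.09] g 0.659
[ 0.47704414 -0.34829388]
turn [-0.01  0.28 -0.07] shift [ 0.0258 -0.3582 -0.0992]
```

>>> move_arm(increments=[0,0,0,0,-0.01,-0.003,0.045,0,0,0,0,-0.03,-0.008,0.045,0,0,0,0,-0.06,-0.017,0.045,0,0,0,0,-0.095,-0.026,0.045,0,0,0,0,-0.13,-0.036,0.045,0,0,0,0,-0.165,-0.046,0.045,0,0,0,0,-0.2,-0.055,0.045,0,0,0,0,-0.235,-0.065,0.045,0,0,0,0,-0.27,-0.075,0.045,0,0,0,0,-0.305,-0.084,0.045,0,0,0,0,-0.335,-0.093,0.045,0,0,0,0.01,-0.358,-0.099,0.045])

```text
time_s: 20.27
tcp_pos: [0.4746, -0.3512, 0.3142]
ee_rot: [[0.0, 0.062, 0.998], [-0.001, 0.998, -0.062], [-1.0, -0.001, 0.0]]
wrist_force: [0.5, -0.6, -3.7]
gripper_width: 0.656
```

>>> move_arm(increments=[0,0,0,0,0,0,0.045,0,0,0,0,0,0,0.045,0,0,0,0,0,0,0.045])

```text
time_s: 20.52
tcp_pos: [0.4756, -0.3482, 0.3126]
ee_rot: [[-0.002, 0.061, 0.998], [0.001, 0.998, -0.061], [-1.0, 0.001, -0.002]]
wrist_force: [0.1, 0.2, -4.2]
gripper_width: 0.659
```

```bash
python3 - <<'E'
from h import *
st();inc([.477,-.3483,.3],86.6)
a=snap('top','t6.png');b=snap('side','s6.png')
A=cv2.resize(a[150:260,330:440],(400,400),interpolation=cv2.INTER_CUBIC)[:,:,::-1]
B=cv2.resize(b[50:180,250:380],(400,400),interpolation=cv2.INTER_CUBIC)[:,:,::-1];cv2.imwrite('pics/k6.png',np.hstack([A,B]))
E
```

```text
20.52 [ 0.4756 -0.3482  0.3126] j [-20.5  16.1   3.5  -0.  -77.5 -73. ] F [ 0.09  0.22 -4.21] M [-0.02 -0.05 -0.01] g 0.659
turn [-0.07 -0.13 -0.07] shift [0.0126 0.     0.0014]
```

View pics/k6.png

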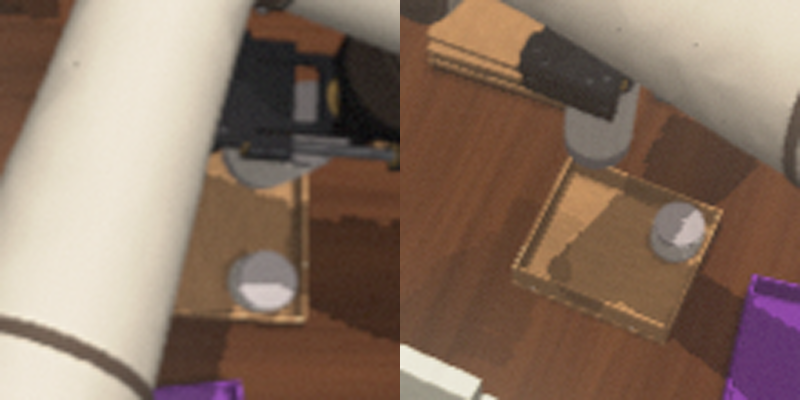

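>>> move_arm(increments=[0,0,0,0.01,0,0.001,0.045,0,0,0,0.03,0,0.001,0.045,0,0,0,0.05,0,0.001,0.045,0,0,0,0.07,0,0.001,0.045,0,0,0,0.09,0,0.001,0.045,0,0,0,0.11,0,0.001,0.045,0,0,0,0.13,0,0.001,0.045,0,0,0,0.15,0,0.001,0.045,0,0,0,0.17,0,0.001,0.045,0,0,0,0.185,0,0.001,0.045,0,0,0,0.195,0,0.001,0.045,0,0,0,0.2,0,0.001,0.045])

```text
time_s: 21.62
tcp_pos: [0.4769, -0.3474, 0.1121]
ee_rot: [[-0.003, 0.059, 0.998], [0.001, 0.998, -0.059], [-1.0, 0.001, -0.003]]
wrist_force: [-0.6, -0.0, -3.5]
gripper_width: 0.66
```

```bash
python3 -c "
from h import *
st();inc([.477,-.3483,.1],86.6)"
```

```text
21.62 [ 0.4769 -0.3474  0.1121] j [-20.4  25.  -13.5  -0.  -51.7 -73. ] F [-0.61 -0.03 -3.5 ] M [-0.09  0.05  0.03] g 0.66
turn [ 0.03 -0.15 -0.06] shift [ 0.0121 -0.0009  0.0002]
```

>>> move_arm(increments=[0,0,0,0.002,0,0,0.045,0,0,0,0.004,0,0,0.045,0,0,0,0.006,0,0,0.045,0,0,0,0.008,0,0,0.045,0,0,0,0.008,0,0,0.045])

```text
time_s: 22.03
tcp_pos: [0.4774, -0.3484, 0.1062]
ee_rot: [[0.001, 0.06, 0.998], [-0.0, 0.998, -0.06], [-1.0, -0.0, 0.001]]
wrist_force: [-0.2, 0.5, -4.3]
gripper_width: 0.655
```

>>> move_arm(increments=[0,0,0,0.001,0,0,0.045,0,0,0,0.002,0,0,0.045,0,0,0,0.002,0,0,0.045])

```text
time_s: 22.28
tcp_pos: [0.4772, -0.3484, 0.1039]
ee_rot: [[0.0, 0.06, 0.998], [0.0, 0.998, -0.06], [-1.0, 0.0, 0.0]]
wrist_force: [0.9, -0.1, -4.8]
gripper_width: 0.657
```

>>> move_arm(increments=[0,0,0,0.001,0,0,0.045,0,0,0,0.001,0,0,0.045])

```text
time_s: 22.45
tcp_pos: [0.4772, -0.3484, 0.1028]
ee_rot: [[-0.0, 0.06, 0.998], [0.0, 0.998, -0.06], [-1.0, 0.0, -0.0]]
wrist_force: [0.2, -0.6, -4.1]
gripper_width: 0.66
```

>>> move_arm(increments=[0,0,0,0.001,0,0,0.045,0,0,0,0.002,0,0,0.045,0,0,0,0.002,0,0,0.045])

```text
time_s: 22.7
tcp_pos: [0.4771, -0.3483, 0.1006]
ee_rot: [[-0.001, 0.06, 0.998], [0.0, 0.998, -0.06], [-1.0, 0.0, -0.001]]
wrist_force: [-0.8, 0.0, -4.5]
gripper_width: 0.66
```

>>> move_arm(increments=[0,0,0,0.001,0,0,0.045,0,0,0,0.001,0,0,0.045])

```text
time_s: 22.87
tcp_pos: [0.4775, -0.3485, 0.1002]
ee_rot: [[0.0, 0.06, 0.998], [-0.0, 0.998, -0.06], [-1.0, -0.0, 0.0]]
wrist_force: [0.1, 0.6, -2.8]
gripper_width: 0.658
```

>>> move_arm(increments=[0,0,0,0.001,0,0,0.045,0,0,0,0.001,0,0,0.045])

```text
time_s: 23.03
tcp_pos: [0.4777, -0.3486, 0.1002]
ee_rot: [[0.001, 0.059, 0.998], [-0.001, 0.998, -0.059], [-1.0, -0.001, 0.001]]
wrist_force: [-1.4, 1.9, 4.0]
gripper_width: 0.66
```

Contact with the floor at TCP z 0.100, as expected. Release and go up.

>>> move_arm(increments=[0,0,0,-0.0005,0,0,0.058,0,0,0,-0.0005,0,0,0.062,0,0,0,-0.0005,0,0,0.066,0,0,0,-0.0005,0,0,0.072,0,0,0,-0.0005,0,0,0.08,0,0,0,-0.0005,0,0,0.087,0,0,0,-0.0005,0,0,0.087,0,0,0,-0.0005,0,0,0.087,0,0,0,-0.0005,0,0,0.087,0,0,0,-0.0005,0,0,0.087])

```text
time_s: 23.87
tcp_pos: [0.4773, -0.3484, 0.0994]
ee_rot: [[-0.0, 0.06, 0.998], [-0.0, 0.998, -0.06], [-1.0, -0.0, -0.0]]
wrist_force: [0.1, -1.1, -0.2]
gripper_width: 0.997
```

```bash
python3 -c "
from h import *
st()"
```

```text
23.87 [ 0.4773 -0.3484  0.0994] j [-20.4  25.8 -14.2   0.  -50.  -73. ] F [ 0.05 -1.05 -0.23] M [ 0.    0.   -0.03] g 0.997
```

>>> move_arm(increments=[0,0,0,-0.02,0,0,0.087,0,0,0,-0.05,0,0,0.087,0,0,0,-0.085,0,0,0.087,0,0,0,-0.12,0,0,0.087,0,0,0,-0.16,0,0,0.087,0,0,0,-0.2,0,0,0.087,0,0,0,-0.22,-0.04,-0.03,0.087,0,0,0,-0.22,-0.08,-0.06,0.087,0,0,0,-0.22,-0.11,-0.09,0.087,0,0,0,-0.22,-0.14,-0.12,0.087,0,0,0,-0.22,-0.17,-0.14,0.087,0,0,0,-0.22,-0.2,-0.16,0.087])

```text
time_s: 24.87
tcp_pos: [0.3098, -0.5317, 0.32]
ee_rot: [[0.001, 0.06, 0.998], [-0.001, 0.998, -0.06], [-1.0, -0.0, 0.001]]
wrist_force: [0.6, -0.6, 0.2]
gripper_width: 1.001
```

>>> move_arm(increments=[0,0,0,0,-0.03,-0.03,0.087,0,0,0,0,-0.06,-0.05,0.087,0,0,0,0,-0.06,-0.05,0.087])

```text
time_s: 25.12
tcp_pos: [0.2537, -0.5916, 0.3183]
ee_rot: [[-0.002, 0.066, 0.998], [0.0, 0.998, -0.066], [-1.0, -0.0, -0.002]]
wrist_force: [1.8, 0.7, 0.6]
gripper_width: 0.999
```

```bash
python3 - <<'E'
from h import *
st()
a=snap('top','t7.png');b=snap('side','s7.png')
E
```

```text
25.12 [ 0.2537 -0.5916  0.3183] j [-52.4  21.6  12.1   0.1 -80.6 -41.4] F [1.77 0.75 0.63] M [ 0.03 -0.1  -0.02] g 0.999
```

View pics/t7.png

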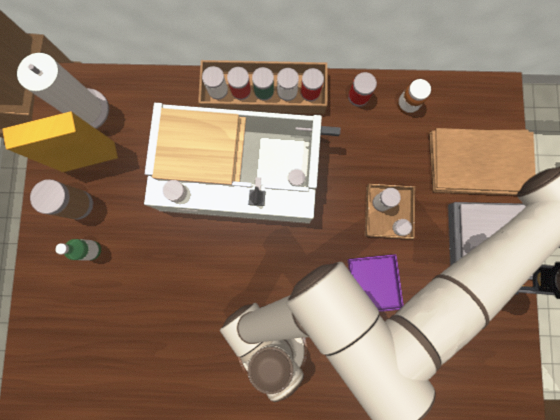

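View pics/s7.png

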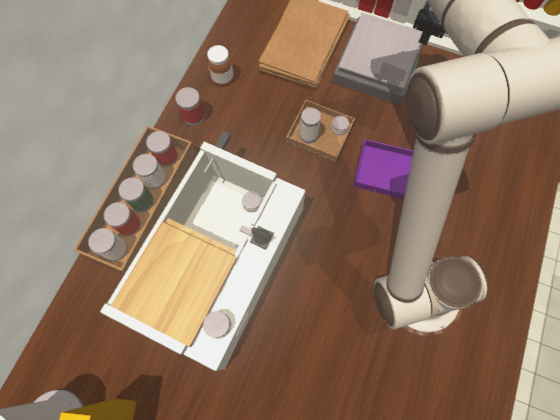

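The tall tin stands upright in the brown tray (top (388,199), side (311,122)). The lid is home and the left lid closed. Now a quick check for anything shifted.

```bash
python3 - <<'E'
from h import *
g=lambda f:cv2.imread('pics/'+f,0).astype(np.float32)
def sh(f0,f1,x,y,w,h):
    a,b=g(f0)[y:y+h,x:x+w],g(f1)[y:y+h,x:x+w];return np.round(cv2.phaseCorrelate(a,b,cv2.createHanningWindow((w,h),cv2.CV_32F))[0],2)
print('deck tin',sh('t0.png','t7.png',160,176,32,30),sh('s0.png','s7.png',200,305,34,36))
print('tray tin',sh('t0.png','t7.png',391,216,24,22),sh('s0.png','s7.png',330,115,22,22))
print('store tin',sh('t4.png','t7.png',284,165,24,24),sh('s4.png','s7.png',240,190,22,22))
print('left lid edge',sh('t0.png','t7.png',150,110,40,70))
print('lid edge since push',sh('t3.png','t7.png',225,110,25,70),sh('s3.png','s7.png',160,215,75,50))
st()
E
```

```text
deck tin [ 0.   -0.03] [-0.12  0.05]
tray tin [-0.17 -0.22] [-0.16  0.06]
store tin [-0.01  0.21] [0.47 0.13]
left lid edge [0.13 0.07]
lid edge since push [ 0.34 -0.03] [0.55 0.12]
25.22 [ 0.2568 -0.5886  0.3185] j [-52.   21.4  11.9  -0.  -80.6 -41.6] F [-0.05 -0.3   0.06] M [-0.01 -0.01 -0.02] g 0.999
```

```bash
python3 - <<'E'
import cv2,numpy as np
a=cv2.imread('pics/t7.png');b=cv2.imread('pics/s7.png')
cv2.imwrite('pics/k7.png',np.hstack([cv2.resize(a[175:250,355:430],(400,400),interpolation=cv2.INTER_CUBIC),cv2.resize(b[90:165,280:355],(400,400),interpolation=cv2.INTER_CUBIC)]))
E
```

```text
(no output)
```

View pics/k7.png

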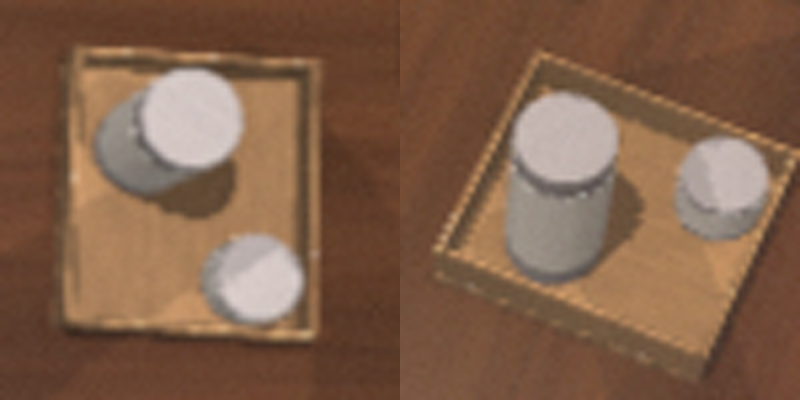

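```bash
python3 - <<'E'
from h import *
for f in('t3','t4','t7'):
    i=cv2.imread(f'pics/{f}.png').astype(int);sat=(i[:,:,2]-i[:,:,0])  # wood: red-blue
    out=[]
    for v in range(130,165,5):
        row=sat[v,235:262];k=np.where(row>40)[0].max();out.append(round(235+k+(row[k]-40)/max(1,row[k]-row[k+1]),2))
    print(f,out)
E
```

```text
t3 [np.float64(244.67), np.float64(244.1), np.float64(243.72), np.float64(243.05), np.float64(242.72), np.float64(242.09), np.float64(241.67)]
t4 [np.float64(244.63), np.float64(244.1), np.float64(243.69), np.float64(242.98), np.float64(242.68), np.float64(242.0), np.float64(241.65)]
t7 [np.float64(244.64), np.float64(244.05), np.float64(243.69), np.float64(242.98), np.float64(242.69), np.float64(241.98), np.float64(241.65)]
```

The lid edge hasn't moved since the push. Handing in.

```bash
python3 -c "
from station import r
print(r.finish_job())"
```

```text
the job is handed in; nothing more can be done
None
```

The tall tin is out of the case and standing upright in the brown cardboard tray. The job was handed in at about 25 s, inside the 67 s limit.

- **Knob:** I turned it clockwise to its stop, at about 69° with the moment rising to 0.68 N m. When I let go it sprang back and the lid was kicked about 50 mm ajar.
- **Lid:** I pushed the right lid slowly under the left one until the force rose from about 2 N to 20 N with no further travel, at roughly 0.20 m. Its edge has not moved since (within 0.1 pixel), and the left lid is still closed.
- **Tin:** I lifted the tall tin straight out, lowered it to first contact with the tray floor (about 4 N), released it and moved the arm clear. It stands free of the tray walls and the tray tin.
- **Other tins:** the deck tin and tray tin show shifts of about 0.2 pixel or less. The store tin shows 0.2 pixel in the top view and 0.5 in the side view. I put that down to changed shadows, because its shift is only measured from after the lid was open and nothing came near it.

**Disagreement:** the two cameras differ by 4–6 mm in y on the right-hand side, and heights measured from both views read 10–20 mm low there. I weighted towards the top view, using the knob's position as felt in the grip. The heights I used for the knob, lid and tin came from the task text; contacts with the lid, tin and tray floor fitted them.

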